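Check the follower spring of a grease-gun barrel

TASK

Check the follower spring of the grease-gun barrel on the test rail. First zero the force gauge with the rod still home: turn the bezel until the dial's broad zero line stands at the needle, and let go of the bezel. Then take the rod's T-handle, pull the rod straight out against its spring until the mouth of the end cap stands within the rod's groove, and finish while holding it there steadily in the gripper so the gauge can be read; leave the other things on the bench where they are.

Things in the scene. Friction and masses are not known exactly. Their poses are not given: they have to be found in the camera images.
- rig: The test rail, an aluminium profile 60 mm wide, 20 mm high, reaching from y = -0.120 to 0.250, screwed to the bench; place and yaw differ each time. Its origin is on the bench surface on the rail's centre line; z up, y along the rail towards the force gauge, the pull goes towards -y. At y = 0.170 sits the gauge, face up: grey case 62 mm wide, 110 mm long, its top 78 mm above the bench.
- dial_centre (a point): The centre of the gauge's dial, on the bezel's vertical axis, 92 mm above the bench. The bezel's rim stands up to 98 mm.
- bezel_ring: The gauge's knurled steel bezel, straight-sided, 61 mm diameter, from 78 to 98 mm above the bench, free all round (fingertips must stay above the case at 78 mm). It carries the white dial, which turns with it. Origin on its axis at its underside; its x axis points at the zero line. It turns stiffly (about 0.05 N m) and stays where it is left.
- bezel (a joint): Angle of the bezel, rad, growing counter-clockwise seen from above; range -2.6 to 2.6; 0 when the zero line stands at the resting needle. At the start it is 0.35 to 1.4.
- zero_line (a point): The middle of the dial's zero line, a broad short black bar (4 mm wide, 7 mm long) 21.5 mm from the dial's centre; the other division lines are thin, 0.25 rad apart, clockwise from zero. It turns with the bezel.
- needle_tip (a point): The tip of the gauge's thin needle, 21.5 mm from the dial's centre. It does not turn with the bezel; it turns clockwise when the barrel is pulled (0.25 rad per N).
- needle_rest (a point): The point over the dial, 21.5 mm from its centre, where the needle's tip lies when nothing pulls on the gauge (towards the rig's +y). It stays there when the needle moves away under load.
- rod (a joint): How far the follower rod is drawn out of the barrel, m: 0 home, 0.080 when the middle of its groove is at the mouth of the end cap, 0.105 at the stop. The inner spring pulls it back with about 6 N at home, growing by 0.1 N per mm to about 14 N at the groove (plus about 0.3 N of friction); let go, it runs home.
- tee_handle: Steel T-handle at the end of the 9 mm rod: a level bar 10 mm in diameter, 90 mm long, square across the rod. Origin: the bar's centre, 60 mm above the bench, 45 mm from the mouth of the end cap when home; x axis along the bar, pulled towards its -y. Beside the hub (15 mm) each half is free for 37 mm; a grasp from above 26 mm from the centre, closing along the rod's direction, clears the rod.
- groove (a point): The middle of the groove turned into the follower rod, 10 mm wide, 6 mm diameter and darker than the rod; hidden in the barrel while the rod is home.
- cap_mouth (a point): Centre of the mouth of the end cap (43 mm diameter) of the grease-gun barrel, where the rod comes out; at rig y = -0.080, 60 mm above the bench. The barrel, a 38 mm aluminium tube, lies along the rail in two black saddles, coupled to the gauge's plunger; it follows the pull by 0.5 mm per N (some 7 mm at the groove), as the plunger gives.
- threadlocker_a: Red threadlocker bottle with a white nozzle, 34 mm diameter, 89 mm high, standing beside the barrel. A bystander. Origin: centre of its underside.
- threadlocker_b: Second threadlocker bottle, same as the first. A bystander. Origin: centre of its underside.
- battery: Black tool battery lying beside the gauge, 75 x 115 x 58 mm. A bystander. Origin: centre of its underside.
- screwdriver: Black screwdriver, 190 mm, lying beside the rail on the robot's side. A bystander. Origin under its middle.
- wrench: Steel open-end wrench, 180 mm, lying beside the T-handle. A bystander. Origin under its middle.
- tub: Clear plastic tub, 110 mm across, 65 mm high. A bystander. Origin: centre of its underside.
- aerosol: Spray can, 66 mm diameter, 190 mm high. A bystander. Origin: centre of its underside.
- gun_body: The cordless grease gun without its barrel, lying on its side, about 290 x 210 x 65 mm. A bystander. Origin under its middle.

How it is judged:
On the way:
1. the gauge is zeroed with the rod home and the bezel let go (distance between zero_line and needle_rest below 0.003 m and distance between zero_line and needle_tip below 0.004 m and value of joint rod below 0.005 m and contact force between bezel_ring and anything else below 0.3 N), for 0.2 s.
At the end, for the whole second after the job is handed in: The gripper's fingers hold the T-handle (more than 6 N, nothing else bearing on it) with the rod still and drawn out so that the mouth of the end cap stands within the 10 mm groove (0.075 to 0.085 m), the bezel let go and its zero line within 3 mm of the needle's rest (distance between zero_line and needle_rest below 0.003 m and contact force between bezel_ring and anything else below 0.3 N and value of joint rod between 0.075 and 0.085 m and not (velocity of joint rod above 0.01 m/s or velocity of joint rod below -0.01 m/s) and contact force between tee_handle and the fingers above 6 N and contact force between tee_handle and threadlocker_a below 0.3 N and contact force between tee_handle and threadlocker_b below 0.3 N and contact force between tee_handle and battery below 0.3 N and contact force between tee_handle and screwdriver below 0.3 N and contact force between tee_handle and wrench below 0.3 N and contact force between tee_handle and tub below 0.3 N and contact force between tee_handle and aerosol below 0.3 N and contact force between tee_handle and gun_body below 0.3 N); the arm keeps its last pose, push and grip.
It fails at once if another thing on the bench is shifted by more than 30 mm (distance of any of threadlocker_a, threadlocker_b, battery, screwdriver, wrench, tub, aerosol, gun_body from where it was at the start of the episode above 0.03 m).
It also fails if it takes over 58 s, if anything falls off the work surface, if the arm or the gripper's body presses on something with over 40 N, if the wrist force passes 120 N, or if a joint passes its speed limit or range.

ROBOT

A 6-joint arm with a two-finger parallel gripper is mounted at the origin on the work surface. World frame = base frame: x ahead of the robot, y to its left, z up, the work surface at z = 0. Lengths are in m, angles in rad, forces in N, time in s.
With the tool pointing down it reaches from about 0.35 to 0.775 m from the base axis. Payload 7.3 kg.
Tool frame: the origin (TCP) lies at the very end of the fingers, on their centre line; the grasp point (between the pads) lies grip_point_offset behind it (grip_point_offset is the distance from the TCP to the grasp point, in m); z points along the fingers, y is the direction in which the jaws open and shut (so a half turn about z gives the same grasp; the last joint's range is limited). The gripper opens to 92 mm and grips with 3 to 60 N. Pads are 19 mm wide; open, the fingers measure 130 mm over their backs; the gripper's body (75 mm by 190 mm) begins 47 mm behind the grasp point.
Start: joints at [1.025, 0.342, 1.524, -0, 1.275, -0.146], TCP at [0.204, 0.484, 0.227] pointing down, gripper open.
Joint ranges: [-2.53, 2.53], [-0.77, 2.02], [0.04, 2.7], [-1, 4.14], [0.28, 2.66], [-3.11, 3.11]. Speed limits (rad/s): [2.57, 2.57, 3.14, 3.14, 3.14, 3.14].

INTERFACE

Orientations are given as [roll, pitch, yaw] about the fixed x, y, z axes, in that order (R = Rz(yaw) Ry(pitch) Rx(roll)).
In Python, from cell import * gives the robot as it stands.
- The arm moves only by the shell command python3 -m inch 'ROWS' [OPENING] [FORCE]. ROWS is JSON, a list that holds one entry, the list of rows, each a list of 4 numbers: the shift along the tool's x, y, z in mm, then the turn about the tool's z in rad. In form: [[[x, y, z, roll], ...]]. A call has 1 to 10 rows; each row shifts and turns the commanded pose from where the row before left it, along the tool's axes as they then stand; what a row does not reach is not made up. A row lasts 1/8 s, in which the tool goes at most 62.5 mm and 10.7 degrees, less where a joint would pass 70% of its speed; a pose out of reach is approached as far as the arm can. A call with a gripper value outside its range is refused whole. OPENING is the closure, from -1 (fully open) to 1 (shut), set as the call begins (- or left out, the last holds). The fingers move at their own pace and stop on an object; FORCE is the grip in N (left out, the last holds). Time passes only in rows, so rows that do not move let the fingers close. It gives the time, the measured TCP pose, the force and the opening at its end, in the units of the state.
- observe(): the state, without advancing time (a new reading comes with each control period).
- read_camera(name): name is "side" or "top"; returns a dict with "img" (400x640x3 uint8, blue, green, red), "fx", "fy", "cx", "cy" (pixels), "eye" and "rotation" of the camera in the world. Camera axes: x right, y down, z forward; pixel columns grow to the right and rows downward; lengths in m; the calibration is good to about 2 mm. A picture is of the moment at which its call begins. There is no depth.
- hand_in(): hands the job in, once; it reports no verdict.
Trained networks look in the newest picture that a camera, given by its name, has taken for a name from the list of things; names that differ only in an ending like _2 or _b are one class to them, and where a whole thing is asked for, a point or a joint stands for the part that bears it (a point fixed in the world has none). Each returns a list of dicts, best first, with "conf" (0 to 1); they miss things now and then, are a little off and sometimes report something else, mostly with a low value. They report only what shows in the picture. A call takes as long as a camera call.
- boxes_of(camera, label): "at" ([row, column] in pixels, amid what is visible of it).
- place_of(camera, label): "at" ([row, column] in pixels: a listed point, or the origin of a listed thing).
The state is a dict: "time": time; "qpos": joint angles; "qvel": joint speeds; "joint_efforts": joint torques, N m; "tool_pos": TCP position; "tool_rot": TCP orientation; "contact_force": force on the tool from outside, world axes, zero at the start; "torque": the same for the moment, N m; "opening": finger opening in m.
Only numpy, scipy, OpenCV 4.12 (cv2) and the standard library are available. Lean on these libraries where they do the work, as an engineer would, in place of code of your own. Each camera call takes 0.05 s, during which the arm holds its last target. There are 200 camera calls.

## Working session

There is one attempt and no reset: what is moved stays moved. The work goes in short steps, Python scripts to look and compute and a shell command to move; the robot and the scene stay as the last step left them, time stands still between calls to the robot, and variables do not carry over. Pictures are saved under pics/ and viewed, about 8 in all and at most 12, crops included, and the job is handed in when it is done.

```bash
mkdir -p pics; cat > h.py <<'E'
from cell import *
import numpy as np, cv2
def ray(c,at):
    d=np.array([(at[1]-c["cx"])/c["fx"],(at[0]-c["cy"])/c["fy"],1.0])
    return np.array(c["eye"]),np.array(c["rotation"])@d
def atz(c,at,z):
    e,d=ray(c,at); return e+d*(z-e[2])/d[2]
def proj(c,p):
    q=np.array(c["rotation"]).T@(np.array(p)-np.array(c["eye"])); return np.array([c["fy"]*q[1]/q[2]+c["cy"],c["fx"]*q[0]/q[2]+c["cx"]])
E
python3 - <<'E'
from h import *
Z=dict(dial_centre=.092,zero_line=.092,needle_tip=.092,tee_handle=.06,cap_mouth=.06,rig=0,threadlocker_a=0,battery=0,screwdriver=0,wrench=0,tub=0,aerosol=0,gun_body=0)
for n in("top","side"):
    c=read_camera(n); cv2.imwrite(f"pics/{n}0.png",c["img"]); print(n,np.round(c["eye"],3))
    for k,z in Z.items():
        for r in place_of(n,k)[:2]: print(k,np.round(r["at"],1),round(r["conf"],2),np.round(atz(c,r["at"],z),3))
s=observe();print(s)
E
```

```text
top [ 3.740e-01 -1.000e-03  1.136e+00]Traceback (most recent call last):
  File "<stdin>", line 6, in <module>
  File "h.py", line 7, in atz
    e,d=ray(c,at); return e+d*(z-e[2])/d[2]
                                       ~^^^
IndexError: invalid index to scalar variable.
```

View pics/top0.png

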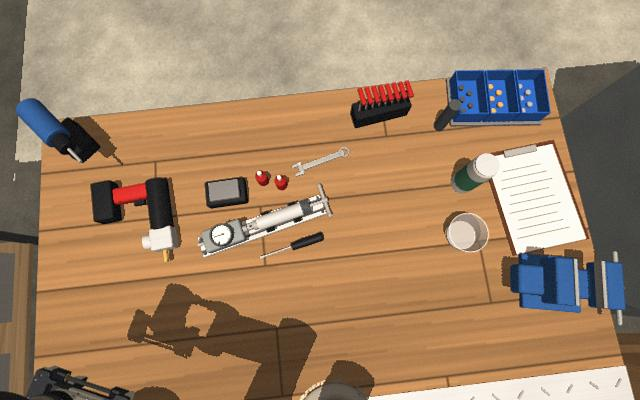

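The top view shows the gauge at about (234,222), the T-handle at about (200,325), the bottles and wrench on the far side, and the screwdriver on the near side. The camera's rotation is a 3-vector, so I'll treat it as rpy.

```bash
cat > h.py <<'E'
from cell import *
import numpy as np, cv2
from scipy.spatial.transform import Rotation as Ro
def RR(c): return Ro.from_euler("xyz",c["rotation"]).as_matrix()
def ray(c,at):
    d=np.array([(at[1]-c["cx"])/c["fx"],(at[0]-c["cy"])/c["fy"],1.0])
    return np.array(c["eye"]),RR(c)@d
def atz(c,at,z):
    e,d=ray(c,at); return e+d*(z-e[2])/d[2]
def proj(c,p):
    q=RR(c).T@(np.array(p)-np.array(c["eye"])); return np.array([c["fy"]*q[1]/q[2]+c["cy"],c["fx"]*q[0]/q[2]+c["cx"]])
E
python3 - <<'E'
from h import *
Z=dict(dial_centre=.092,zero_line=.092,needle_tip=.092,needle_rest=.092,tee_handle=.06,cap_mouth=.06,rig=0,threadlocker_a=0,battery=0,screwdriver=0,wrench=0)
for n in("top","side"):
    c=read_camera(n); cv2.imwrite(f"pics/{n}0.png",c["img"]); print(n,np.round(c["eye"],3),c["rotation"],c["fx"])
    for k,z in Z.items():
        for r in place_of(n,k)[:2]: print(k,np.round(r["at"],1),round(r["conf"],2),np.round(atz(c,r["at"],z),3))
s=observe();print(s)
E
```

```text
top [ 3.740e-01 -1.000e-03  1.136e+00] [-2.93112135e+00  2.04947674e-03 -1.68419277e+00] 391.26421352734343
dial_centre [194.2 226.2] 0.75 [0.634 0.226 0.092]
dial_centre [232.9 221.6] 0.68 [0.53  0.246 0.092]
zero_line [241.3 217.7] 0.82 [0.508 0.257 0.092]
needle_rest [237.1 210. ] 0.67 [0.522 0.277 0.092]
tee_handle [197.3 321.6] 0.72 [ 0.603 -0.033  0.06 ]
cap_mouth [204.1 307.7] 0.85 [0.588 0.008 0.06 ]
rig [217.4 286.4] 0.76 [0.567 0.075 0.   ]
rig [195.4 228.4] 0.2 [0.653 0.24  0.   ]
threadlocker_a [183.4 281.4] 0.62 [0.672 0.08  0.   ]
threadlocker_a [181.9 262.5] 0.51 [0.683 0.136 0.   ]
battery [194.6 230.6] 0.88 [0.655 0.234 0.   ]
screwdriver [249.4 291.7] 0.67 [0.472 0.069 0.   ]
screwdriver [160.3 320. ] 0.38 [ 0.73  -0.043  0.   ]
wrench [159.7 320.3] 0.71 [ 0.732 -0.044  0.   ]
side [0.308 0.781 0.651] [-2.15787587e+00  6.60000717e-04 -2.81111562e+00] 385.52434233763637
dial_centre [266.9 304.5] 0.55 [0.53  0.242 0.092]
zero_line [275.4 310.7] 0.79 [0.51  0.26  0.092]
needle_tip [356.6 203.8] 0.4 [0.61  0.487 0.092]
needle_rest [279.1 302.6] 0.69 [0.521 0.275 0.092]

[... 536 characters left out ...]
 -0.063  0.   ]
{'time': 1.3, 'qpos': array([ 1.02502188e+00,  3.42051150e-01,  1.52412145e+00,  3.01560497e-05,
        1.27537081e+00, -1.46014198e-01]), 'qvel': array([-2.53070027e-04, -1.66815845e-05,  7.95023571e-05,  1.32436011e-03,
        3.77838883e-04, -8.70188797e-04]), 'joint_efforts': array([ 9.15620330e-04, -4.31108809e+01, -2.44485515e+01,  7.20652216e-02,
        4.81623039e-02,  1.38305504e-05]), 'tool_pos': array([0.2043168 , 0.48363235, 0.22670644]), 'tool_rot': array([ 3.14153974e+00, -2.13784392e-05,  2.74182362e+00]), 'contact_force': array([ 0.44218949, -0.32077277,  0.10979542]), 'torque': array([-0.04063008, -0.0282375 , -0.01970536]), 'opening': 0.09173871129255794}
```

View pics/side0.png

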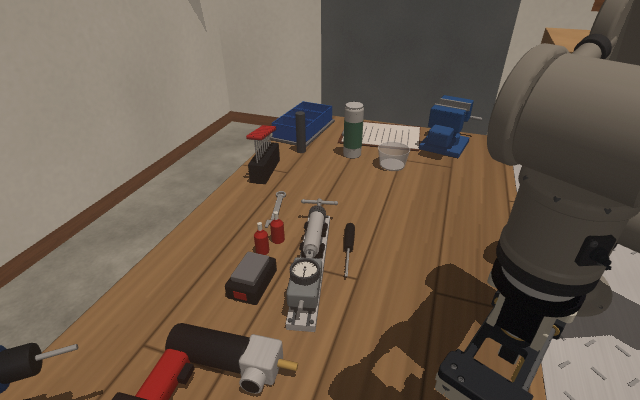

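The side view shows the dial at (267,305) and the T-bar at (203,319), consistent with the top view. From that: dial at about (0.530,0.244), rig yaw about 13.5°, bezel at about +0.73 rad. I'll go above the dial.

```bash
cat >> h.py <<'E'
def delta(p,yaw=None):
    s=observe(); R=Ro.from_euler("xyz",s["tool_rot"])
    d=R.inv().apply(np.array(p)-s["tool_pos"])*1000
    print("tool delta mm",np.round(d,1),"pos",np.round(s["tool_pos"],4),"rot",np.round(s["tool_rot"],3),"roll needed",None if yaw is None else round((s["tool_rot"][2]-yaw+np.pi)%(2*np.pi)-np.pi,3),"F",np.round(s["contact_force"],1),"open",round(s["opening"],4),"t",s["time"])
E
python3 -m inch '[[[-39,-9,6,0],[-39,-9,6,0],[-39,-9,6,0],[-39,-9,6,0],[-39,-9,6,0],[-39,-9,6,0],[-39,-9,6,0],[-39,-9,6,0],[-39,-9,6,0],[-40,-10,6,0]]]' -1 30
python3 - <<'E'
from h import *
print("gpo",grip_point_offset)
c=read_camera("side");cv2.imwrite("pics/s1.png",cv2.resize(c["img"][150:350,200:420],None,fx=3,fy=3,interpolation=2))
for n in("top","side"):
    c=read_camera(n)
    for k in("dial_centre","zero_line","needle_rest"):
        for r in place_of(n,k)[:2]: print(n,k,np.round(r["at"],1),round(r["conf"],2),np.round(atz(c,r["at"],.092),3))
delta([.530,.2435,.082])
E
```

```text
time: 2.55
tool_pos: [0.5301, 0.2468, 0.1665]
tool_rot: [3.141, 0.0, 2.742]
contact_force: [0.2, 1.3, -0.2]
opening: 0.0919
gpo 0.0188
top dial_centre [232.1 226.1] 0.62 [0.53  0.233 0.092]
top zero_line [242.1 215.8] 0.55 [0.507 0.262 0.092]
top needle_rest [235.3 212.4] 0.78 [0.526 0.27  0.092]
side dial_centre [267.8 302. ] 0.96 [0.534 0.246 0.092]
side zero_line [275.1 312.2] 0.65 [0.507 0.258 0.092]
side needle_rest [276.  300.4] 0.95 [0.529 0.268 0.092]
side needle_rest [275.2 312.3] 0.38 [0.507 0.259 0.092]
tool delta mm [-3.4 -4.  85.1] pos [0.5284 0.2484 0.1671] rot [3.141 0.    2.743] roll needed None F [-0.2  0.8  0.1] open 0.0917 t 3.0
```

View pics/s1.png

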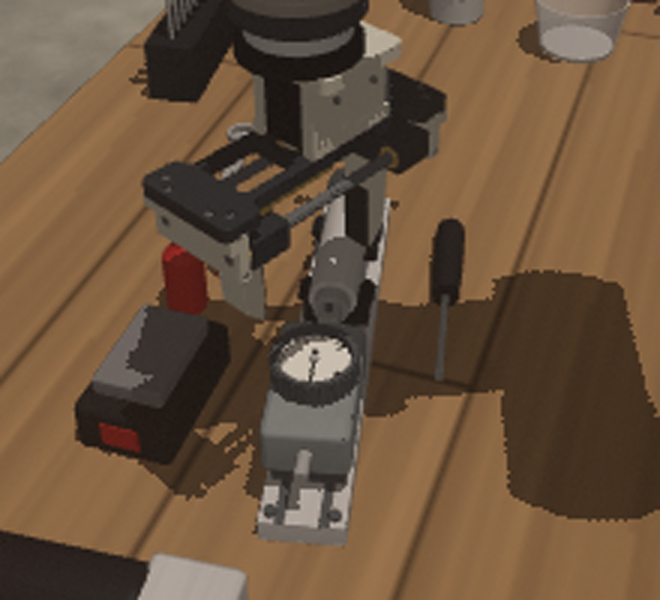

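The crop shows the gripper straddling the space above the dial, with the dial at (360,314) in the crop, which is full-image (270,305). I'll descend over the bezel and stop at TCP z of about 0.084, then grip.

```bash
python3 -m inch '[[[-3,-4,17,0],[0,0,17,0],[0,0,17,0],[0,0,16,0],[0,0,15,0],[0,0,0,0],[0,0,0,0]]]' -1 30
python3 - <<'E'
from h import *
delta([.530,.2435,.082])
E
python3 -m inch '[[[0,0,0,0],[0,0,0,0],[0,0,0,0],[0,0,0,0],[0,0,0,0],[0,0,0,0],[0,0,0,0],[0,0,0,0]]]' 1 20
python3 - <<'E'
from h import *
delta([.530,.2435,.082])
E
```

```text
time: 3.88
tool_pos: [0.5306, 0.2429, 0.0852]
tool_rot: [3.141, 0.001, 2.742]
contact_force: [-0.8, -0.9, -0.5]
opening: 0.0918
tool delta mm [0.8 0.3 3.2] pos [0.5306 0.2429 0.0852] rot [3.141e+00 1.000e-03 2.742e+00] roll needed None F [-0.8 -0.9 -0.5] open 0.0918 t 3.875
time: 4.88
tool_pos: [0.5316, 0.2453, 0.0851]
tool_rot: [3.136, 0.002, 2.742]
contact_force: [3.9, 10.4, -2.7]
opening: 0.0604
tool delta mm [ 0.8 -2.3  3.1] pos [0.5316 0.2453 0.0851] rot [3.136e+00 2.000e-03 2.742e+00] roll needed None F [ 3.9 10.4 -2.7] open 0.0604 t 4.875
```

Gripped at 60.4 mm, so it is well centred. Now I'll relieve the side push and turn clockwise by 0.73.

```bash
python3 -m inch '[[[0,2.5,0,0],[0,0,0,0.12],[0,0,0,0.12],[0,0,0,0.12],[0,0,0,0.12],[0,0,0,0.12],[0,0,0,0.13],[0,0,0,0],[0,0,0,0]]]' 1 20
python3 - <<'E'
from h import *
delta([.530,.2435,.082])
E
python3 -m inch '[[[0,0,0,0],[0,0,0,0],[0,0,0,0],[0,0,0,0],[0,0,0,0],[0,0,-17,0],[0,0,-17,0],[0,0,-17,0],[0,0,-17,0],[0,0,0,0]]]' -1 20
python3 - <<'E'
from h import *
c=read_camera("side");cv2.imwrite("pics/s2.png",cv2.resize(c["img"][235:300,265:345],None,fx=8,fy=8,interpolation=2))
a=.236
for n in("top","side"):
    c=read_camera(n)
    for k in("dial_centre","zero_line","needle_rest","needle_tip"):
        for r in place_of(n,k)[:2]: print(n,k,np.round(r["at"],1),round(r["conf"],2),np.round(atz(c,r["at"],.092),4))
delta([.530,.2435,.082])
E
```

```text
time: 6.0
tool_pos: [0.5293, 0.2431, 0.085]
tool_rot: [-3.136, 0.001, 2.012]
contact_force: [-5.8, -8.2, 8.7]
opening: 0.0605
tool delta mm [0.1 0.8 3. ] pos [0.5293 0.2431 0.085 ] rot [-3.136e+00  1.000e-03  2.012e+00] roll needed None F [-5.8 -8.2  8.7] open 0.0605 t 6.0
time: 7.25
tool_pos: [0.5323, 0.2454, 0.1551]
tool_rot: [3.137, 0.001, 2.012]
contact_force: [-0.0, 0.5, 0.3]
opening: 0.0917
top dial_centre [230.9 222.6] 0.78 [0.5346 0.2425 0.092 ]
top zero_line [238.3 212.6] 0.46 [0.5178 0.2703 0.092 ]
top zero_line [161.6 321.6] 0.27 [ 0.697  -0.0435  0.092 ]
top needle_rest [236.5 210.2] 0.9 [0.5233 0.2764 0.092 ]
side dial_centre [270.4 305. ] 0.82 [0.5256 0.2507 0.092 ]
side needle_rest [277.9 301. ] 0.95 [0.5257 0.2729 0.092 ]
tool delta mm [-0.9 -1.7 70.5] pos [0.5312 0.245  0.1525] rot [-3.141 -0.     2.012] roll needed None F [0.  1.1 0.1] open 0.0913 t 7.8
```

View pics/s2.png

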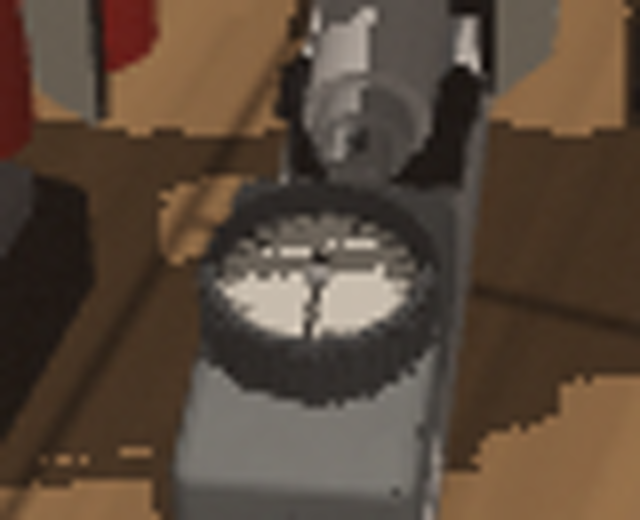

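The needle stands at crop (270–335, ~310), with no separate broad bar visible in the lit half. The gripper's shadow confuses the picture, so I'll clear the gauge, go to the T-handle and check from there.

```bash
python3 -m inch '[[[-34,-10,-3,0],[-34,-10,0,0],[-34,-10,0,0],[-34,-10,0,0],[-34,-10,0,0],[-34,-10,0,0],[-34,-11,0,0],[-36,-12,0,0]]]' -1 20
python3 -m inch '[[[0,0,0,-0.17],[0,0,0,-0.17],[0,0,0,-0.17],[0,0,0,-0.17],[0,0,0,-0.17],[0,0,0,-0.17],[0,0,0,-0.17],[0,0,0,-0.17],[0,0,0,0],[0,0,0,0]]]' -1 20
python3 - <<'E'
from h import *
ims=[]
Z=dict(dial_centre=.092,zero_line=.092,needle_tip=.092,needle_rest=.092,tee_handle=.06,cap_mouth=.06)
for n in("top","side"):
    c=read_camera(n); p=proj(c,[.531,.245,.092]).astype(int)
    ims.append(cv2.resize(c["img"][p[0]-18:p[0]+18,p[1]-20:p[1]+20],None,fx=10,fy=10,interpolation=2))
    print(n,"crop centre",p)
    for k,z in Z.items():
        for r in place_of(n,k)[:2]: print(n,k,np.round(r["at"],1),round(r["conf"],2),np.round(atz(c,r["at"],z),4))
cv2.imwrite("pics/d3.png",np.hstack(ims))
delta([.573,-.039,.06],3.377)
E
```

```text
time: 8.8
tool_pos: [0.5732, -0.0393, 0.1557]
tool_rot: [3.141, -0.0, 2.012]
contact_force: [0.6, 0.4, -0.2]
opening: 0.0921
time: 10.05
tool_pos: [0.5732, -0.0381, 0.1557]
tool_rot: [3.141, 0.0, -2.915]
contact_force: [0.5, -0.5, 1.0]
opening: 0.0919
top crop centre [232 221]
top dial_centre [230.9 222.6] 0.92 [0.5346 0.2425 0.092 ]
top zero_line [240.  214.9] 0.8 [0.5126 0.2645 0.092 ]
top zero_line [204.  311.3] 0.4 [ 0.5807 -0.0019  0.092 ]
top needle_rest [235.9 210.7] 0.81 [0.5248 0.275  0.092 ]
top tee_handle [201.2 324.7] 0.62 [ 0.5907 -0.0401  0.06  ]
top cap_mouth [204.1 311.9] 0.87 [ 0.5865 -0.0035  0.06  ]
side crop centre [267 303]
side dial_centre [270.  301.6] 0.57 [0.5326 0.2519 0.092 ]
side zero_line [277.3 307.9] 0.6 [0.5132 0.2669 0.092 ]
side zero_line [252.2 348.1] 0.6 [0.4574 0.169  0.092 ]
side needle_tip [156.4 351.7] 0.53 [ 0.5668 -0.2635  0.092 ]
side needle_rest [279.7 303.1] 0.65 [0.5199 0.2762 0.092 ]
side tee_handle [203.8 319.7] 0.68 [ 0.5911 -0.029   0.06  ]
side cap_mouth [251.8 260.8] 0.39 [0.6551 0.1972 0.06  ]
tool delta mm [ 0.4 -0.8 95.7] pos [ 0.5732 -0.0381  0.1557] rot [ 3.142  0.    -2.911] roll needed -0.005 F [ 0.5  0.5 -0.1] open 0.0918 t 10.75
```

View pics/d3.png

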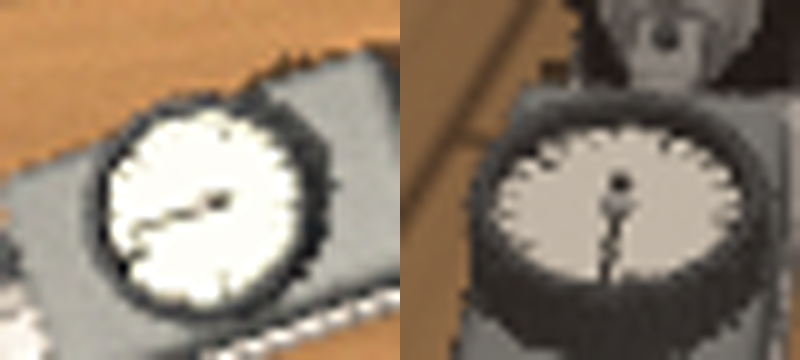

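In the top half, the needle points to crop (135,228), and a dark blob sits at about (130,265), seemingly still CCW of it. In the side half the bar may be behind the near rim. I'll rectify the dial numerically, before and after the turn.

```bash
python3 - <<'E'
from h import *
c=read_camera("top"); out=[]
for im in(cv2.imread("pics/top0.png"),c["img"]):
    N=360; s=0.07/N  # 70mm window, world axes: up=+rig y , right=+rig x
    a=.236; ex=np.array([np.cos(a),np.sin(a),0]); ey=np.array([-np.sin(a),np.cos(a),0])
    C=np.array([.531,.2445,.092])
    g=lambda C,u,v:proj(c,C+u*ex+v*ey)[::-1]
    src=np.float32([[0,0],[N,0],[N,N],[0,N]]); h=.035
    dst=np.float32([g(C,-h,h),g(C,h,h),g(C,h,-h),g(C,-h,-h)])
    M=cv2.getPerspectiveTransform(dst,src)
    w=cv2.warpPerspective(im,M,(N,N),flags=cv2.INTER_CUBIC)
    y=w.min(2); m=(y>190).astype(np.uint8); n,l,st,ce=cv2.connectedComponentsWithStats(m); k=1+np.argmax(st[1:,4]);
    pts=cv2.findContours((l==k).astype(np.uint8),0,2)[0][0]; (cx,cy),r=cv2.minEnclosingCircle(pts)
    print("disc centre px",cx,cy,"r mm",r*s*1000)
    pol=cv2.warpPolar(y,(60,144),(cx,cy),30/(s*1000),cv2.WARP_POLAR_LINEAR) # col=.5mm, row=2.5deg, image angle cw from +x
    prof=pol[:,36:48].mean(1)
    for i in np.argsort(prof)[:14]:
        th=-(i*2.5)-90; print("rig-ccw angle from +y deg",(th+180)%360-180,round(prof[i]),end="; ")
    print(); out.append(w)
cv2.imwrite("pics/r4.png",np.hstack(out))
E
```

```text
disc centre px 159.92454528808594 155.5037841796875 r mm 25.481864929199222
rig-ccw angle from +y deg 60.0 91; rig-ccw angle from +y deg 57.5 106; rig-ccw angle from +y deg 62.5 120; rig-ccw angle from +y deg 55.0 144; rig-ccw angle from +y deg 65.0 182; rig-ccw angle from +y deg 52.5 186; rig-ccw angle from +y deg 0.0 191; rig-ccw angle from +y deg 130.0 194; rig-ccw angle from +y deg 2.5 195; rig-ccw angle from +y deg 132.5 195; rig-ccw angle from +y deg -157.5 200; rig-ccw angle from +y deg -15.0 202; rig-ccw angle from +y deg -2.5 207; rig-ccw angle from +y deg -85.0 210; 
disc centre px 160.4618682861328 156.35023498535156 r mm 25.477185991075306
rig-ccw angle from +y deg 17.5 113; rig-ccw angle from +y deg 15.0 124; rig-ccw angle from +y deg 20.0 136; rig-ccw angle from +y deg 12.5 161; rig-ccw angle from +y deg 22.5 182; rig-ccw angle from +y deg -125.0 194; rig-ccw angle from +y deg 90.0 195; rig-ccw angle from +y deg 10.0 198; rig-ccw angle from +y deg 87.5 198; rig-ccw angle from +y deg -122.5 201; rig-ccw angle from +y deg 2.5 205; rig-ccw angle from +y deg -127.5 205; rig-ccw angle from +y deg 0.0 205; rig-ccw angle from +y deg -55.0 208;
```

View pics/r4.png

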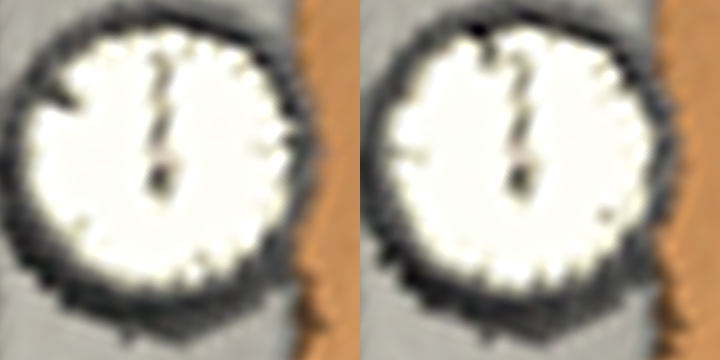

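Clear now: left (before), the bar stood at +59° (1.03 rad); right (after), it stands at +17°, with the needle at 0°. About 0.29 rad clockwise is left, so I'll go back and turn the rest.

```bash
python3 -m inch '[[[0,0,0,0.17],[0,0,0,0.17],[0,0,0,0.17],[0,0,0,0.17],[0,0,0,0.17]]]' -1 20
python3 -m inch '[[[25,26,0,0],[25,26,0,0],[25,26,0,0],[25,26,0,0],[25,26,0,0],[25,25,0,0],[25,25,0,0],[24,25,0,0],[0,0,0,0],[0,0,0,0]]]' -1 20
python3 - <<'E'
from h import *
delta([.5305,.244,.085],2.52)
E
```

```text
time: 11.42
tool_pos: [0.5731, -0.0381, 0.1557]
tool_rot: [3.142, -0.0, 2.516]
contact_force: [0.2, -0.1, -0.1]
opening: 0.0917
time: 12.68
tool_pos: [0.5303, 0.2439, 0.1556]
tool_rot: [-3.141, 0.0, 2.522]
contact_force: [-0.9, -0.0, 0.2]
opening: 0.0922
tool delta mm [-0.1  0.2 70.6] pos [0.5303 0.2439 0.1556] rot [-3.141  0.     2.522] roll needed 0.002 F [-0.9 -0.   0.2] open 0.0922 t 12.675
```

```bash
python3 -m inch '[[[0,0,18,0],[0,0,18,0],[0,0,18,0],[0,0,16,0],[0,0,0,0]]]' -1 20
python3 -m inch '[[[0,0,0,0],[0,0,0,0],[0,0,0,0],[0,0,0,0],[0,0,0,0],[0,0,0,0],[0,0,0,0],[0,0,0,0]]]' 1 20
python3 -m inch '[[[0,0,0,0.1],[0,0,0,0.1],[0,0,0,0.09],[0,0,0,0],[0,0,0,0]]]' 1 20
python3 -m inch '[[[0,0,0,0],[0,0,0,0],[0,0,0,0],[0,0,0,0],[0,0,0,0],[0,0,-17,0],[0,0,-17,0],[0,0,-17,0],[0,0,-17,0],[0,0,0,0]]]' -1 20
python3 - <<'E'
from h import *
delta([.573,-.039,.1557],3.377)
E
```

```text
time: 13.3
tool_pos: [0.5297, 0.2434, 0.0845]
tool_rot: [-3.139, -0.002, 2.521]
contact_force: [-0.3, -0.1, -0.5]
opening: 0.0917
time: 14.3
tool_pos: [0.5307, 0.2447, 0.0862]
tool_rot: [3.14, 0.001, 2.522]
contact_force: [1.8, 4.8, 3.3]
opening: 0.0605
time: 14.92
tool_pos: [0.5299, 0.2439, 0.0861]
tool_rot: [-3.141, 0.0, 2.232]
contact_force: [-0.4, 1.3, 5.9]
opening: 0.0606
time: 16.18
tool_pos: [0.5313, 0.2447, 0.1561]
tool_rot: [3.137, 0.002, 2.232]
contact_force: [0.1, 0.0, 0.4]
opening: 0.0921
tool delta mm [-2.495e+02 -1.413e+02  2.000e-01] pos [0.5313 0.2447 0.1561] rot [3.137e+00 2.000e-03 2.232e+00] roll needed -1.145 F [0.1 0.  0.4] open 0.0921 t 16.175
```

```bash
python3 -m inch '[[[-32,-18,0,0],[-32,-18,0,0],[-32,-18,0,0],[-32,-18,0,0],[-32,-18,0,0],[-32,-18,0,0],[-32,-19,0,0],[-33,-19,0,0]]]' -1 20
python3 -m inch '[[[0,0,0,-0.165],[0,0,0,-0.165],[0,0,0,-0.165],[0,0,0,-0.165],[0,0,0,-0.165],[0,0,0,-0.16],[0,0,0,-0.16],[0,0,0,0],[0,0,0,0]]]' -1 20
python3 - <<'E'
from h import *
c=read_camera("top"); im=c["img"]
a=.236; ex=np.array([np.cos(a),np.sin(a),0]); ey=np.array([-np.sin(a),np.cos(a),0])
def rect(C,h,N=360):
    g=lambda u,v:proj(c,C+u*ex+v*ey)[::-1]
    M=cv2.getPerspectiveTransform(np.float32([g(-h,h),g(h,h),g(h,-h),g(-h,-h)]),np.float32([[0,0],[N,0],[N,N],[0,N]]))
    return cv2.warpPerspective(im,M,(N,N),flags=cv2.INTER_CUBIC)
w=rect(np.array([.531,.2445,.092]),.035); s=.07/360
y=w.min(2); n,l,st,ce=cv2.connectedComponentsWithStats((y>190).astype(np.uint8)); k=1+np.argmax(st[1:,4])
(cx,cy),r=cv2.minEnclosingCircle(cv2.findContours((l==k).astype(np.uint8),0,2)[0][0])
prof=cv2.warpPolar(y,(60,144),(cx,cy),30/(s*1000),0)[:,36:48].mean(1)
for i in np.argsort(prof)[:8]: print((-(i*2.5)-90+180)%360-180,round(prof[i]),end="; ")
print()
C=np.array([.531,.2445,.06])-.295*ey; print("tee geom",C)
cv2.imwrite("pics/r5.png",np.hstack([w,rect(C,.09)]))
for n in("top","side"):
    c2=read_camera(n)
    for k in("tee_handle","cap_mouth"):
        for r in place_of(n,k)[:1]: print(n,k,np.round(r["at"],1),round(r["conf"],2),np.round(atz(c2,r["at"],.06),4))
delta([.574,-.048,.05],3.377)
E
```

```text
time: 17.18
tool_pos: [0.5726, -0.0493, 0.1534]
tool_rot: [-3.141, -0.0, 2.232]
contact_force: [-0.2, -0.0, -1.6]
opening: 0.0917
time: 18.3
tool_pos: [0.5727, -0.0482, 0.1536]
tool_rot: [3.141, -0.0, -2.909]
contact_force: [-0.1, 0.7, 0.1]
opening: 0.092
0.0 85; 2.5 106; -2.5 106; -5.0 152; 5.0 161; -7.5 195; -72.5 196; -70.0 207; 
tee geom [ 0.59997554 -0.0423229   0.06      ]
top tee_handle [199.4 320.8] 0.42 [ 0.5971 -0.0298  0.06  ]
top cap_mouth [203.2 308.7] 0.65 [0.5901 0.0051 0.06  ]
side tee_handle [202.6 318. ] 0.65 [ 0.5974 -0.0329  0.06  ]
side cap_mouth [210.7 320.8] 0.65 [5.779e-01 4.000e-04 6.000e-02]
tool delta mm [-1.200e+00 -1.000e-01  1.037e+02] pos [ 0.5728 -0.0482  0.1537] rot [ 3.142  0.    -2.907] roll needed -0.001 F [-0.   0.4 -0.6] open 0.0918 t 18.65
```

View pics/r5.png

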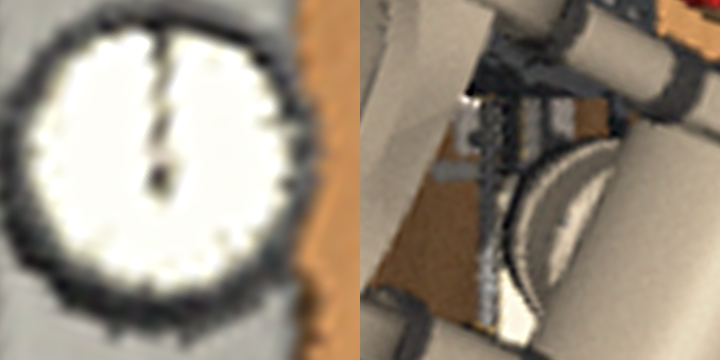

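The dial now shows the bar at the needle (0°), so it is zeroed. The right half shows the T-bar at row ~170, about 5 mm towards the gauge from my estimate. I'll half-close so the fingers clear the cap, and go down to just above the bar.

```bash
python3 -m inch '[[[-1,6,20,0],[0,0,20,0],[0,0,18,0],[0,0,0,0],[0,0,0,0],[0,0,0,0]]]' 0.13 30
python3 - <<'E'
from h import *
a=.236; ex=np.array([np.cos(a),np.sin(a),0]); ey=np.array([-np.sin(a),np.cos(a),0])
c=read_camera("side"); im=c["img"].copy(); s=observe()
T=s["tool_pos"]
q=T.copy(); q[2]=.06
print(proj(c,T),proj(c,q),"opening",s["opening"])
print("tip targets on bar centre-height:",[np.round(proj(c,q+v*ey),1) for v in(-.01,0,.01)])
w=cv2.resize(im[150:250,260:380],None,fx=6,fy=6,interpolation=2)
p=(proj(c,q)[::-1]-[260,150])*6; cv2.drawMarker(w,tuple(p.astype(int).tolist()),(0,255,0),0,12,1)
cv2.imwrite("pics/s6.png",w); delta(T)
E
```

```text
time: 19.4
tool_pos: [0.5729, -0.0422, 0.0967]
tool_rot: [-3.141, 0.002, -2.906]
contact_force: [0.2, -0.2, -0.4]
opening: 0.0405
[191.09583078 327.78337049] [202.4189751  327.67018165] opening 0.04032219494417677
tip targets on bar centre-height: [array([200.4, 328. ]), array([202.4, 327.7]), array([204.5, 327.4])]
tool delta mm [0. 0. 0.] pos [ 0.5728 -0.0422  0.0965] rot [-3.141e+00  1.000e-03 -2.906e+00] roll needed None F [ 0.  -0.4 -1.1] open 0.0403 t 19.45
```

View pics/s6.png

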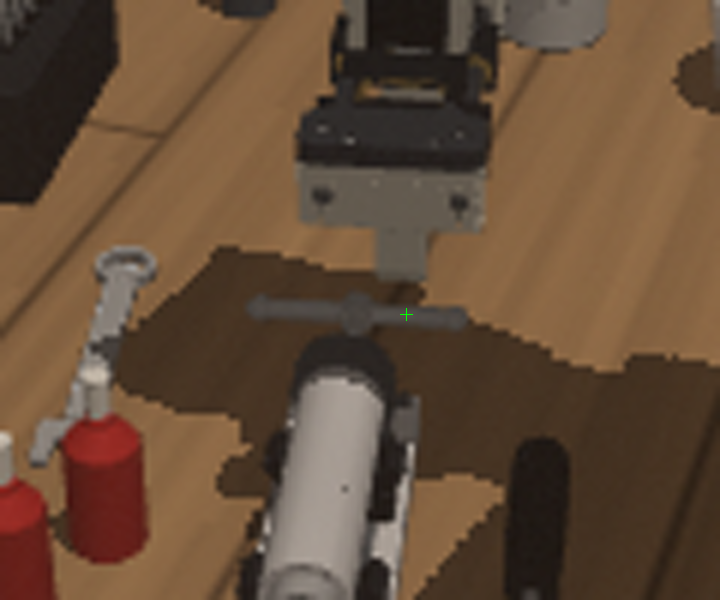

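The marker sits on the bar's near half, about 21 mm from the hub. I'll shift 3 mm outward, descend and grip.

```bash
python3 -m inch '[[[3,0,18,0],[0,0,18,0],[0,0,19,0],[0,0,0,0],[0,0,0,0]]]' 0.13 50
python3 -m inch '[[[0,0,0,0],[0,0,0,0],[0,0,0,0],[0,0,0,0],[0,0,0,0],[0,0,0,0],[0,0,0,0]]]' 1 50
python3 - <<'E'
from h import *
delta([.573,-.04,.041])
E
```

```text
time: 20.08
tool_pos: [0.57, -0.0429, 0.0416]
tool_rot: [-3.141, 0.001, -2.906]
contact_force: [-0.2, -0.7, -0.5]
opening: 0.0399
time: 20.95
tool_pos: [0.5701, -0.0445, 0.0411]
tool_rot: [-3.139, 0.001, -2.906]
contact_force: [1.0, -6.7, 0.4]
opening: 0.0087
tool delta mm [-3.9  3.7  0.1] pos [ 0.5701 -0.0445  0.0411] rot [-3.139e+00  1.000e-03 -2.906e+00] roll needed None F [ 1.  -6.7  0.4] open 0.0087 t 20.95
```

Gripped, with the bar at its home stop (TCP 0.5701, -0.0445 as reference). Now pull, mostly first, then measure.

```bash
python3 -m inch '[[[0,-10,0,0],[0,-10,0,0],[0,-10,0,0],[0,-10,0,0],[0,-10,0,0],[0,-10,0,0],[0,-10,0,0],[0,-10,0,0],[0,-5,0,0],[0,0,0,0]]]' 1 50
python3 -m inch '[[[0,0,0,0],[0,0,0,0],[0,0,0,0]]]' 1 50
python3 - <<'E'
from h import *
a=.236; ey=np.array([-np.sin(a),np.cos(a),0]);ex=np.array([np.cos(a),np.sin(a),0])
s=observe();d=s["tool_pos"]-np.array([.5701,-.0445,.0411]);print("pull mm",-d@ey*1000,"side",d@ex*1000,"F along",s["contact_force"]@ey,"F side",s["contact_force"]@ex,s["contact_force"],s["opening"])
for n in("side","top"):
    c=read_camera(n)
    for k in("groove","cap_mouth","tee_handle"):
        for r in place_of(n,k)[:2]: 
            P=atz(c,r["at"],.06); print(n,k,np.round(r["at"],1),round(r["conf"],2),np.round(P,4),"rig y",round(float((P-[.531,.2445,.06])@ey+.17),4))
    if n=="side": cv2.imwrite("pics/s7.png",cv2.resize(c["img"][160:240,270:370],None,fx=7,fy=7,interpolation=2))
E
```

```text
time: 22.2
tool_pos: [0.5886, -0.1227, 0.0408]
tool_rot: [3.136, -0.001, -2.907]
contact_force: [-1.7, 12.0, 6.7]
opening: 0.0085
time: 22.58
tool_pos: [0.5885, -0.1223, 0.0409]
tool_rot: [3.136, -0.001, -2.906]
contact_force: [-1.0, 12.4, 5.6]
opening: 0.0086
pull mm 79.9785259157197 side -0.25998329177906526 F along 12.306077795653005 F side 1.9725272076066582 [-0.95949955 12.42617298  5.56623558] 0.008635280176049694
side groove [211.7 315.5] 0.64 [0.5896 0.0091 0.06  ] rig y -0.0726
side cap_mouth [211.4 320.4] 0.7 [0.5779 0.0037 0.06  ] rig y -0.0751
side cap_mouth [187.8 320.8] 0.4 [ 0.6148 -0.1066  0.06  ] rig y -0.191
side tee_handle [278.4 303.2] 0.71 [0.5332 0.2437 0.06  ] rig y 0.1687
side tee_handle [187.6 321.8] 0.5 [ 0.6124 -0.1086  0.06  ] rig y -0.1923
top groove [203.2 309.3] 0.47 [0.5899 0.0034 0.06  ] rig y -0.0782
top groove [235.1 221.6] 0.4 [0.5282 0.2534 0.06  ] rig y 0.1793
top cap_mouth [205.6 312.4] 0.94 [ 0.5821 -0.0044  0.06  ] rig y -0.084
top cap_mouth [201.  310.5] 0.47 [ 0.5958 -0.0006  0.06  ] rig y -0.0834
```

View pics/s7.png

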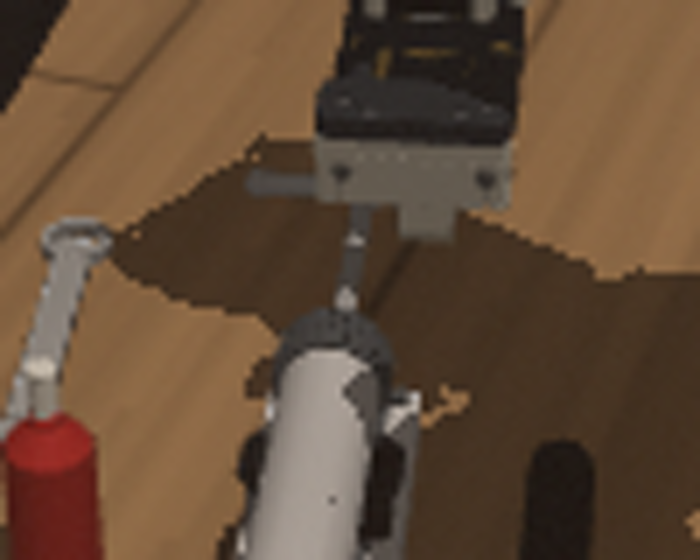

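The rod is out with a dark and a bright segment between the hub and the mouth (crop rows 240–300). Measured pull is 80 mm, less about 6.5 mm of barrel follow. My home reference could be up to 4 mm off because the gripper pressed on the home stop, so the rod estimate is 69–73 mm. I'll pull 9.5 more and read the needle and rod length.

```bash
python3 -m inch '[[[0,-2.5,0,0],[0,-2.5,0,0],[0,-2.5,0,0],[0,-2,0,0],[0,0,0,0],[0,0,0,0],[0,0,0,0]]]' 1 50
python3 - <<'E'
from h import *
a=.236; ey=np.array([-np.sin(a),np.cos(a),0]);ex=np.array([np.cos(a),np.sin(a),0])
s=observe();d=s["tool_pos"]-np.array([.5303,.2442,0]);print("bar rig y",d@ey+.17,"x",d@ex,"F along",s["contact_force"]@ey,s["contact_force"],s["opening"])
B=np.array([.5303,.2442,0])
def rect(c,C,hx,hy,sc):
    g=lambda u,v:proj(c,C+u*ex+v*ey)[::-1]
    W,H=int(2*hx*sc),int(2*hy*sc)
    M=cv2.getPerspectiveTransform(np.float32([g(-hx,hy),g(hx,hy),g(hx,-hy),g(-hx,-hy)]),np.float32([[0,0],[W,0],[W,H],[0,H]]))
    return cv2.warpPerspective(c["img"],M,(W,H),flags=cv2.INTER_CUBIC)
t=read_camera("top"); dial=rect(t,B+[0,0,.092],.035,.035,4300)
sd=read_camera("side"); C=B+[0,0,.06]-.32*ey
rod=rect(sd,C,.04,.075,4000) # rig y from -0.225 (bottom) to -0.075 (top), z=.06
rod2=rect(t,C,.04,.075,4000)
rod=cv2.convertScaleAbs(rod,alpha=1.8); 
for r in(rod,rod2):
    for mm in range(-220,-75,20): yy=int((-75-mm)*4); cv2.line(r,(0,yy),(12,yy),(0,255,0),1)
out=np.zeros((600,301+640,3),np.uint8); out[:301,:301]=dial[:301,:301]; out[:600,301:621]=rod; out[:600,621:]=rod2
cv2.imwrite("pics/r8.png",cv2.resize(out,(800,510),interpolation=cv2.INTER_AREA))
E
```

```text
time: 23.85
tool_pos: [0.5907, -0.1312, 0.0408]
tool_rot: [3.136, -0.001, -2.906]
contact_force: [-2.0, 14.4, 6.2]
opening: 0.0084
bar rig y -0.2091504840623545 x -0.029083661816334812 F along 14.479808398764446 [-2.02816629 14.40488063  6.17606496] 0.008415225130694178
```

View pics/r8.png

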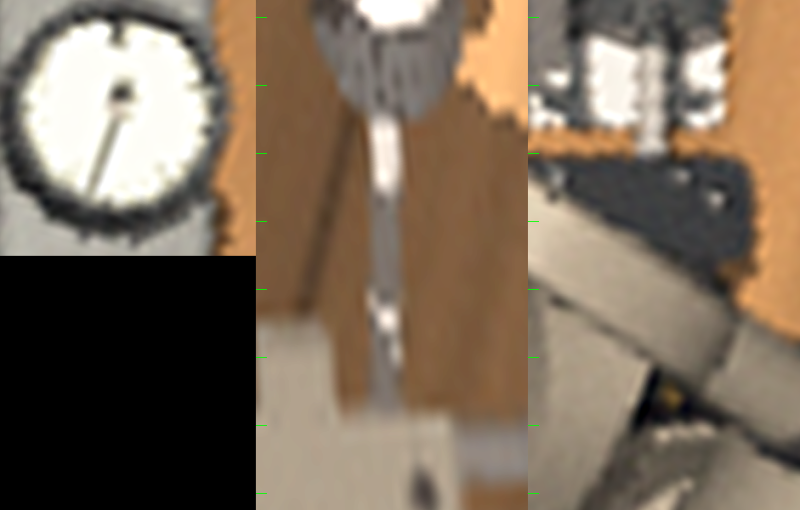

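The needle reads about 3.45 rad, so about 13.8 N (barrel follow about 6.9 mm), and the bar is at rig y -0.209. The side view can't see the groove because the cap hides it. The top view does see the mouth at about rig y -0.087, so I'll zoom in there.

```bash
python3 - <<'E'
from h import *
a=.236; ey=np.array([-np.sin(a),np.cos(a),0]);ex=np.array([np.cos(a),np.sin(a),0]);B=np.array([.5303,.2442,0])
t=read_camera("top"); C=B+[0,0,.0625]-.265*ey; hx,hy,sc=.03,.03,10000
g=lambda u,v:proj(t,C+u*ex+v*ey)[::-1]
M=cv2.getPerspectiveTransform(np.float32([g(-hx,hy),g(hx,hy),g(hx,-hy),g(-hx,-hy)]),np.float32([[0,0],[600,0],[600,600],[0,600]]))
w=cv2.warpPerspective(t["img"],M,(600,600),flags=cv2.INTER_CUBIC) # row0 = rig y -0.065, 10px/mm
for mm in range(-120,-65,5): cv2.line(w,(0,(-65-mm)*10),(20 if mm%10 else 40,(-65-mm)*10),(0,255,0),1)
cv2.imwrite("pics/r9.png",w)
gr=w.mean(2)
for r in range(100,360,20): print(round(-65-r/10,1),gr[r:r+20,240:380].reshape(20,14,10).mean((0,2)).astype(int))
for k in("groove","cap_mouth"):
    for r in place_of("top",k)[:2]:
        P=atz(t,r["at"],.06); print(k,np.round(r["at"],1),round(r["conf"],2),"rig y",round(float((P-B)@ey+.17),4))
E
```

```text
-75.0 [99 97 94 88 79 72 75 83 89 91 90 88 86 86]
-77.0 [93 85 83 84 80 72 67 70 78 85 88 88 87 86]
-79.0 [96 87 81 78 75 67 60 61 72 85 92 91 88 84]
-81.0 [84 83 78 70 63 59 56 58 66 77 84 86 87 88]
-83.0 [ 77  90  97  92  82  70  58  51  51  57  64  75  90 103]
-85.0 [ 79  90 100 105  98  80  60  45  40  44  55  70  89 109]
-87.0 [126 134 136 133 119  94  66  45  36  40  53  67  82 102]
-89.0 [187 196 194 181 158 129  97  68  51  54  73  97 127 154]
-91.0 [194 211 216 204 184 155 122  95  82  89 110 144 185 217]
-93.0 [193 209 210 198 175 142 108  86  84 100 130 169 206 237]
-95.0 [190 197 195 183 154 117  85  68  73  96 132 172 210 242]
-97.0 [192 201 202 187 155 117  84  69  75  96 123 153 187 220]
-99.0 [193 210 216 203 177 143 112  95  92  96 106 123 151 180]
groove [202.3 313.2] 0.62 rig y -0.0892
cap_mouth [204.6 312.4] 0.92 rig y -0.0848
```

View pics/r9.png

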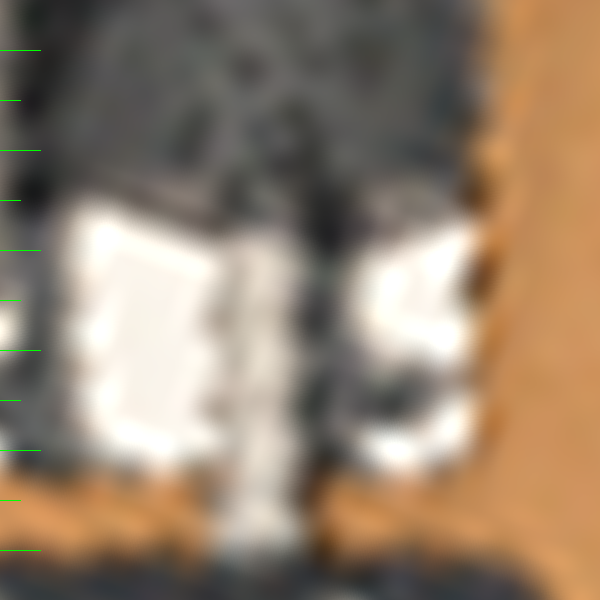

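The top zoom shows the full-diameter rod ending at row ~235 (rig y -88.5 mm). A narrower dark stretch, the groove, runs from there to the cap's edge at row ~190–200. The mouth is therefore about 2.5–4.5 mm inside the groove, with the rod at about 77–79 mm, and the bar position gives 77.3 mm. I'll add 1 mm, settle, check for drift and hand in.

```bash
python3 -m inch '[[[0,-1,0,0],[0,0,0,0],[0,0,0,0],[0,0,0,0]]]' 1 50
python3 -m inch '[[[0,0,0,0],[0,0,0,0],[0,0,0,0],[0,0,0,0]]]' 1 50
python3 - <<'E'
from h import *
print(observe()["qvel"].round(4)); print(hand_in())
E
```

```text
time: 24.6
tool_pos: [0.5909, -0.1321, 0.0408]
tool_rot: [3.136, -0.001, -2.906]
contact_force: [-2.6, 14.2, 6.5]
opening: 0.0082
time: 25.1
tool_pos: [0.5909, -0.1321, 0.0408]
tool_rot: [3.136, -0.001, -2.906]
contact_force: [-1.8, 14.0, 6.1]
opening: 0.0087
[ 0.001   0.0019 -0.0005  0.0008  0.0001 -0.0018]
the job is handed in; nothing more can be done
None
```

The gauge is zeroed, and I handed the job in with the rod held in the gripper and the mouth of the end cap inside the groove. The clock stood at about 25 s, and `hand_in()` gives no verdict.

- **Zeroing:** This took two turns of the bezel. My first reading of the zero line was too small, so the first turn of 0.73 rad left it about 17° short; the second turn of 0.29 rad closed the gap. The rectified top view then showed the broad line at the needle, within a couple of degrees, with the bezel let go and the rod home. It was still there with the rod pulled.
- **Pull:** I took the near half of the T-bar, about 29 mm from its centre. The needle then showed about 13.8 N, against 14.5 N along the rod from the wrist reading.
- **Rod position:** I put it at about 78–80 mm after a final 1 mm pull, from the bar's position and the groove in the top view.
- **Last check:** The arm was still, with no drift over 0.5 s at a 50 N grip setting.
- **Disagreement:** Measuring from the gripped home position gives about 83 mm instead, probably because the gripper was pressing the rod against its home stop. That is still within 75–85 mm. The side camera couldn't see the groove because the cap hides it.
- **Bystanders:** I saw no contact with the other things on the bench, but I didn't measure their positions again at the end.

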